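# Close the washed storage jars with their own lids

### The job

The stoneware storage jars are washed and dry: close each of the four with its own lid, matching both the colour and the size, so that the cork sits fully in the mouth and the lid lies flat on the rim. The stoneware chips easily, so lower each lid gently onto its jar instead of dropping it, keep the jars standing where they are, and leave the mug and the teaspoon in their places.

Things in the scene. Friction and masses are not known exactly. Their poses are not given: they have to be found in the camera images.
- lid_small_white: Lid of the small white jar: round, white-glazed, cork plug below, knob on top; starts on the worktop, knob up. Flange 80 mm across; plug 61 mm at the flange, 50 mm at its foot; 0.1 kg. Origin: centre of the plug's foot, z up. Heights above it: plug 0-14 mm, flange underside 14, flange rim to 19, dome to 23, knob neck (22 mm across) 23-31, knob head (27 mm across, grip here) 31-51. Yaw does not matter.
- lid_large_white: Lid of the large white jar: round, white-glazed, cork plug below, knob on top; starts on the worktop, knob up. Flange 108 mm across; plug 89 mm at the flange, 78 mm at its foot; 0.17 kg. Origin: centre of the plug's foot, z up. Heights above it: plug 0-14 mm, flange underside 14, flange rim to 19, dome to 23, knob neck (22 mm across) 23-31, knob head (27 mm across, grip here) 31-51. Yaw does not matter.
- lid_small_blue: Lid of the small blue jar: round, blue-glazed, cork plug below, knob on top; starts on the worktop, knob up. Flange 80 mm across; plug 61 mm at the flange, 50 mm at its foot; 0.1 kg. Origin: centre of the plug's foot, z up. Heights above it: plug 0-14 mm, flange underside 14, flange rim to 19, dome to 23, knob neck (22 mm across) 23-31, knob head (27 mm across, grip here) 31-51. Yaw does not matter.
- lid_large_blue: Lid of the large blue jar: round, blue-glazed, cork plug below, knob on top; starts on the worktop, knob up. Flange 108 mm across; plug 89 mm at the flange, 78 mm at its foot; 0.17 kg. Origin: centre of the plug's foot, z up. Heights above it: plug 0-14 mm, flange underside 14, flange rim to 19, dome to 23, knob neck (22 mm across) 23-31, knob head (27 mm across, grip here) 31-51. Yaw does not matter.
- jar_small_white: The small white stoneware jar: open round straight-sided, white with blue bands, loose, standing upright and empty. 76 mm outside diameter, 66 mm inside at the mouth, walls 5 mm, 95 mm tall, about 0.4 kg. Origin: centre of its foot, z up; the rim is 95 mm above it. Its own lid closed: the flange rests on the rim, all round, and the lid's origin is 81 mm above the jar's origin.
- jar_large_white: The large white stoneware jar: open round straight-sided, white with blue bands, loose, standing upright and empty. 104 mm outside diameter, 94 mm inside at the mouth, walls 5 mm, 120 mm tall, about 0.7 kg. Origin: centre of its foot, z up; the rim is 120 mm above it. Its own lid closed: the flange rests on the rim, all round, and the lid's origin is 106 mm above the jar's origin.
- jar_small_blue: The small blue stoneware jar: open round straight-sided, blue with white bands, loose, standing upright and empty. 76 mm outside diameter, 66 mm inside at the mouth, walls 5 mm, 95 mm tall, about 0.4 kg. Origin: centre of its foot, z up; the rim is 95 mm above it. Its own lid closed: the flange rests on the rim, all round, and the lid's origin is 81 mm above the jar's origin.
- jar_large_blue: The large blue stoneware jar: open round straight-sided, blue with white bands, loose, standing upright and empty. 104 mm outside diameter, 94 mm inside at the mouth, walls 5 mm, 120 mm tall, about 0.7 kg. Origin: centre of its foot, z up; the rim is 120 mm above it. Its own lid closed: the flange rests on the rim, all round, and the lid's origin is 106 mm above the jar's origin.
- mug: Mug with dark spots, 82 mm in diameter, 91 mm tall, with a handle, among the lids; stays where it is. Origin: on the worktop, at the middle of bowl and handle together: the bowl's axis is 17 mm towards +y of it, the handle reaches to 57 mm towards -y.
- teaspoon: Steel teaspoon, 130 x 26 x 11 mm, lying at the right of the jars; stays where it is. Origin: at its middle, on the worktop.

How it is judged:
At the end, for the whole second after the job is handed in: Each lid sits on the jar of its colour and size: centres within 8 mm, closed height within 3 mm, flat on the rim within 0.06 rad (jar upright within 0.06, lid 0.1 rad), all at rest; each jar within 40 mm of its start, mug and teaspoon within 30 mm (horizontal distance between lid_small_white and jar_small_white below 0.008 m and z of lid_small_white in the frame of jar_small_white between 0.078 and 0.084 m and angle between the z axis of lid_small_white and the z axis of jar_small_white, either way round below 0.06 rad and angle between each of lid_small_white, lid_large_white, lid_small_blue, lid_large_blue's own z axis and vertical below 0.1 rad and angle between each of jar_small_white, jar_large_white, jar_small_blue, jar_large_blue's own z axis and vertical below 0.06 rad and distance of each of jar_small_white, jar_large_white, jar_small_blue, jar_large_blue from where it was at the start of the episode below 0.04 m and linear speed of each of lid_small_white, jar_small_white, lid_large_white, jar_large_white, lid_small_blue, jar_small_blue, lid_large_blue, jar_large_blue below 0.02 m/s and horizontal distance between lid_large_white and jar_large_white below 0.008 m and z of lid_large_white in the frame of jar_large_white between 0.103 and 0.109 m and angle between the z axis of lid_large_white and the z axis of jar_large_white, either way round below 0.06 rad and horizontal distance between lid_small_blue and jar_small_blue below 0.008 m and z of lid_small_blue in the frame of jar_small_blue between 0.078 and 0.084 m and angle between the z axis of lid_small_blue and the z axis of jar_small_blue, either way round below 0.06 rad and horizontal distance between lid_large_blue and jar_large_blue below 0.008 m and z of lid_large_blue in the frame of jar_large_blue between 0.103 and 0.109 m and angle between the z axis of lid_large_blue and the z axis of jar_large_blue, either way round below 0.06 rad and distance of each of mug, teaspoon from where it was at the start of the episode below 0.03 m); the robot touches nothing.
It fails at once if a lid is dropped (moves free of the fingers faster than 0.5 m/s, as after a fall of over 13 mm) ((linear speed of lid_small_white above 0.5 m/s and contact force between the fingers and lid_small_white below 0.01 N) or (linear speed of lid_large_white above 0.5 m/s and contact force between the fingers and lid_large_white below 0.01 N) or (linear speed of lid_small_blue above 0.5 m/s and contact force between the fingers and lid_small_blue below 0.01 N) or (linear speed of lid_large_blue above 0.5 m/s and contact force between the fingers and lid_large_blue below 0.01 N)).
It fails at once if a jar is tipped over or pushed more than 40 mm from its place (angle between any of jar_small_white, jar_large_white, jar_small_blue, jar_large_blue's own z axis and vertical above 0.4 rad or distance of any of jar_small_white, jar_large_white, jar_small_blue, jar_large_blue from where it was at the start of the episode above 0.04 m).
It fails at once if the mug is tipped over or pushed more than 30 mm (angle between mug's own z axis and vertical above 0.4 rad or distance of mug from where it was at the start of the episode above 0.03 m).
It fails at once if the teaspoon is pushed more than 30 mm (distance of teaspoon from where it was at the start of the episode above 0.03 m).
It also fails if it takes over 99 s, if anything falls off the work surface, if the arm or the gripper's body presses on something with over 40 N, if the wrist force passes 120 N, or if a joint passes its speed limit or range.

### The arm

A 6-joint arm with a two-finger parallel gripper is mounted at the origin on a cart in front of the work surface, level with it; the furniture and walls round the work are solid. World frame = base frame: x ahead of the robot, y to its left, z up, the work surface at z = 0. Lengths are in m, angles in rad, forces in N, time in s.
With the tool pointing down it reaches from about 0.425 to 1.125 m from the base axis. Payload 14.9 kg.
Tool frame: the origin (TCP) lies midway between the tips of the shut fingers; the grasp point (between the pads) lies 19 mm behind it (tcp_to_grasp is the distance from the TCP to the grasp point, in m); z points along the fingers, y is the line along which they close (so a half turn about z gives the same grasp; the last joint's range is limited). The gripper opens to 91 mm and grips with 3 to 60 N. Pads are 32 mm wide; open, the fingers measure 118 mm over their backs; the gripper's body (76 mm by 178 mm) begins 60 mm behind the grasp point.
Start: joints at [1.235, 0.379, 1.734, -0, 1.028, -0.033], TCP at [0.209, 0.668, 0.187] pointing down, gripper open.
Joint ranges: [-2.77, 2.77], [-0.74, 2.19], [0, 2.66], [-1.06, 4.2], [0.31, 2.87], [-3.08, 3.08]. Speed limits (rad/s): [1.89, 1.89, 2.39, 3.14, 3.14, 3.14].

### API

Orientations are given as a unit quaternion [x, y, z, w].
In Python, from plant import * gives the robot as it stands. Calls block until the motion is done:
- move_pose(position, orientation): joint-space move of the TCP to a pose.
- move_straight(position, frame=None, v=0.15): straight line of the TCP; frame=None keeps the orientation; v is the mean speed in m/s.
- movej(angles): joint-space move.
- ungrasp() and clamp(): open the fingers fully, or close them until they stop; the grip force is fixed at half the most.
- dwell(seconds).
- ik(position, orientation): joint angles nearest the present ones, or None.
- get_state(): the state.
- snapshot(name): name is "side" or "top" or "wrist"; returns a dict with "img" (420x560x3 uint8, red, green, blue), "mtx" (3x3 intrinsics, pixels), "world_to_cam" (4x4, takes a point from world to camera coordinates). Camera axes: x right, y up, looking along -z (the intrinsics and any distortion apply to the point x, -y, -z); pixel columns grow to the right and rows downward; lengths in m; the calibration is good to about 2 mm. The wrist camera is an equidistant fisheye: a pixel r from the principal point sees the ray r / f radians off the axis. A picture is of the moment at which its call begins. There is no depth.
A pose or a line that the arm cannot do raises MotionError and nothing moves.
- finish_job(): hands the job in; it is judged then, once.
The state is a dict: "time_s": time; "q": joint angles; "dq": joint speeds; "joint_efforts": joint torques, N m; "tool_pos": TCP position; "tool_rot": TCP orientation; "contact_force": force on the tool from outside, world axes, zero at the start; "moment": the same for the moment, N m; "opening": finger opening in m; "grip_force": force on a finger pad.
Only numpy, scipy, OpenCV 4.12 (cv2) and the standard library are available. Lean on these libraries where they do the work, as an engineer would, in place of code of your own. Each camera call takes 0.05 s, during which the arm holds its last target. There are 200 camera calls.

## Working session

There is one attempt and no reset: what is moved stays moved. The work goes in short steps, each a Python script; the robot and the scene stay as the last script left them, time stands still between calls to the robot, and variables do not carry over. Pictures are saved under pics/ and viewed, at most 14 in all, crops included, and the job is handed in when it is done.

```bash
mkdir -p pics; ls; python3 - <<'E'
from plant import *
import cv2
for n in ("top","side"):
    s=snapshot(n); cv2.imwrite(f"pics/{n}0.png",s["img"][...,::-1]); print(n,s["mtx"].tolist(),s["world_to_cam"].round(4).tolist(), s.keys())
print(get_state())
E
```

```text
pics
top [[397.6167532357555, 0.0, 281.63302058824587], [0.0, 397.6167532357555, 208.15500494849343], [0.0, 0.0, 1.0]] [[-0.0261, -0.9997, 0.0026, -0.0175], [0.996, -0.0258, 0.0858, -0.5335], [-0.0857, 0.0048, 0.9963, -0.9574], [0.0, 0.0, 0.0, 1.0]] dict_keys(['img', 'mtx', 'world_to_cam'])
side [[406.1317303132843, 0.0, 283.65513242486423], [0.0, 406.1317303132843, 203.6932189210751], [0.0, 0.0, 1.0]] [[0.9808, -0.1936, 0.0245, -0.5452], [0.0694, 0.4638, 0.8832, -0.0779], [-0.1823, -0.8645, 0.4684, -1.0386], [0.0, 0.0, 0.0, 1.0]] dict_keys(['img', 'mtx', 'world_to_cam'])
{'time_s': 0.1, 'q': array([ 1.23468096e+00,  3.79369928e-01,  1.73469971e+00, -4.77049394e-06,
        1.02852070e+00, -3.33219054e-02]), 'dq': array([ 0.00092543, -0.00105789, -0.00111413,  0.00061639,  0.00091407,
       -0.00020981]), 'joint_efforts': array([ 2.64798095e-03, -7.65032530e+01, -4.35289550e+01,  6.52303873e-02,
        3.97331198e-02, -1.15014694e-05]), 'tool_pos': array([0.20862852, 0.66779316, 0.18675544]), 'tool_rot': array([ 1.50817795e-01,  9.88561452e-01, -4.90734157e-04, -8.96152244e-05]), 'contact_force': array([0.43335744, 0.41561627, 0.44111328]), 'moment': array([-0.05569083, -0.00193485, -0.06496932]), 'grip_force': 0.0, 'opening': 0.0913825831353083}
```

View pics/top0.png

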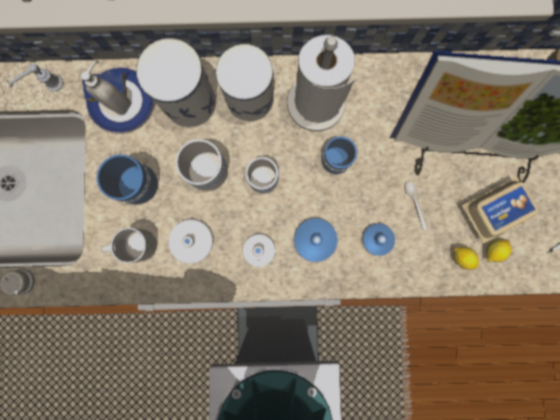

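View pics/side0.png

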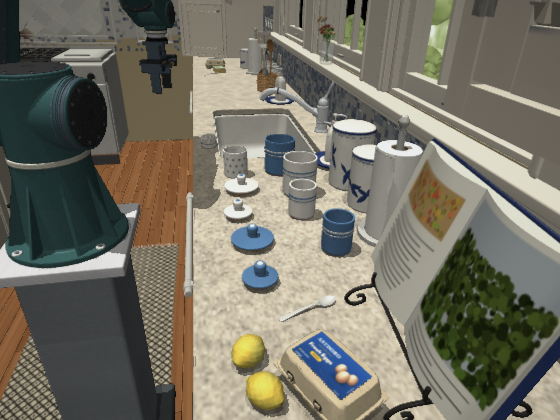

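The top view shows the jars as large blue (125,178), large white (202,164), small white (262,174) and small blue (339,154). The lids are large white (190,241), small white (258,250), large blue (316,240) and small blue (379,239). The mug is at (130,246) and the spoon at (415,205).

```bash
cat > h.py <<'E'
from plant import *
import numpy as np, cv2
from scipy.spatial.transform import Rotation as R
def ray(s,uv,z,fish=False):
    K=s["mtx"];M=s["world_to_cam"];p=(np.array(uv,float)-K[:2,2])/[K[0,0],K[1,1]]
    if fish:
        t=np.hypot(*p); d=np.array([p[0]*np.sin(t)/max(t,1e-9),-p[1]*np.sin(t)/max(t,1e-9),-np.cos(t)])
    else: d=np.array([p[0],-p[1],-1])
    Rm=M[:3,:3];c=-Rm.T@M[:3,3];d=Rm.T@d
    return c+d*(z-c[2])/d[2]
def proj(s,P,fish=False):
    K=s["mtx"];c=s["world_to_cam"][:3,:3]@P+s["world_to_cam"][:3,3];c=c*[1,-1,-1]
    if fish:
        t=np.arctan2(np.hypot(*c[:2]),c[2]);p=c[:2]/max(np.hypot(*c[:2]),1e-9)*t
    else: p=c[:2]/c[2]
    return p*[K[0,0],K[1,1]]+K[:2,2]
def down(yaw): # yaw = direction of tool y axis (closing line) in world
    y=np.array([np.cos(yaw),np.sin(yaw),0]);z=np.array([0,0,-1.]);return R.from_matrix(np.c_[np.cross(y,z),y,z]).as_quat()
E
python3 - <<'E'
from h import *
s=snapshot("top")
for n,uv,z in [("JLB",(123,178),.12),("JLW",(202,163),.12),("JSW",(262,173),.095),("JSB",(339,152),.095),("LLW",(190,240),.02),("LSW",(258,250),.02),("LLB",(316,240),.02),("LSB",(379,239),.02),("mugtop",(130,246),.091),("can2front",(248,119),.0),("can1front",(187,125),0),("can1top",(172,70),.22),("can2top",(246,72),.18),("rollfront",(316,127),0),("rolltop",(330,40),.28)]: print(n,ray(s,uv,z).round(3))
t=get_state();T=R.from_quat(t["tool_rot"]).as_matrix();print("tool y",T[:,1].round(3))
w=snapshot("wrist");M=w["world_to_cam"];c=-M[:3,:3].T@M[:3,3]
print(w["mtx"].round(1).tolist(), "cam in tool",(T.T@(c-t["tool_pos"])).round(3),"cam z in tool",(T.T@M[:3,:3].T).round(3).tolist())
for y in (0,np.pi/2,-np.pi/2,np.pi):
    q=ik([0.52,0,0.3],down(y)); print(y,None if q is None else q.round(2))
E
```

```text
JLB [0.601 0.321 0.12 ]
JLW [0.631 0.145 0.12 ]
JSW [0.609 0.012 0.095]
JSB [ 0.654 -0.167  0.095]
LLW [0.461 0.195 0.02 ]
LSW [0.432 0.029 0.02 ]
LLB [ 0.452 -0.114  0.02 ]
LSB [ 0.451 -0.269  0.02 ]
mugtop [0.45  0.316 0.091]
can2front [0.767 0.049 0.   ]
can1front [0.755 0.206 0.   ]
can1top [0.803 0.184 0.22 ]
can2top [0.813 0.038 0.18 ]
rollfront [ 0.742 -0.125  0.   ]
rolltop [ 0.827 -0.13   0.28 ]
tool y [ 0.298  0.954 -0.001]
[[325.2, 0.0, 281.0], [0.0, 325.2, 203.3], [0.0, 0.0, 1.0]] cam in tool [ 0.069 -0.    -0.197] cam z in tool [[-0.0, 0.969, 0.246], [1.0, 0.0, 0.0], [0.0, 0.246, -0.969]]
0 [-0.04 -0.04  2.01 -0.    1.17 -0.04]
1.5707963267948966 [-0.04 -0.04  2.01 -0.    1.17 -1.62]
-1.5707963267948966 [-0.04 -0.04  2.01 -0.    1.17  1.53]
3.141592653589793 None
```

```bash
python3 - <<'E'
from h import *
import pickle
for i,y in enumerate((0.22,-0.12)):
    move_pose([0.53,y,0.27],down(np.pi/2)); dwell(.3)
    s=snapshot("wrist"); pickle.dump(s,open(f"w{i}.pkl","wb")); cv2.imwrite(f"pics/w{i}.png",s["img"][...,::-1])
print(get_state()["time_s"],get_state()["q"].round(2))
E
```

```text
4.1917 [-0.26  0.03  1.99  0.    1.11 -1.84]
```

View pics/w0.png

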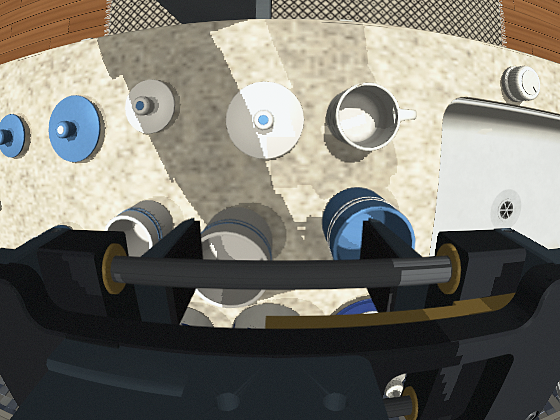

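View pics/w1.png

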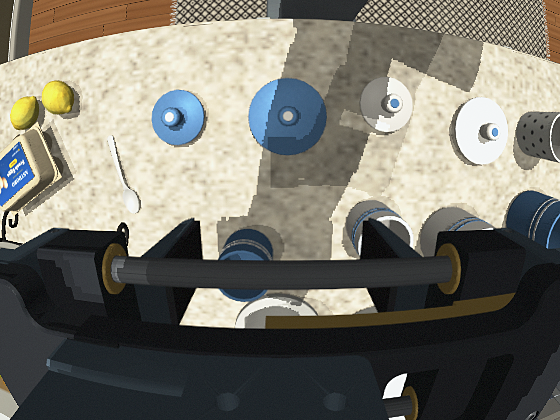

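The w0 and w1 views show flange centres at: large white (264,120 in w0), small white (153,106 in w0; 386,106 in w1), large blue (287,116 in w1) and small blue (179,117 in w1). The fingers hide the jars, so I'll look at those with the wrist turned half round.

```bash
python3 - <<'E'
from h import *
import pickle
w=[pickle.load(open(f"w{i}.pkl","rb")) for i in (0,1)]
for n,i,uv,z in [("LLW",0,(264.5,119.5),.018),("LLW",0,(264,120),.05),("LSW",0,(153,106),.018),("LSW",1,(386,106),.018),("LSWk",1,(394,103),.05),("LLB",1,(287.5,116),.018),("LLBk",1,(288,115.5),.05),("LSB",1,(179.5,117),.018),("LSBk",1,(171,116),.05),("LLW",1,(480.5,131),.018),("mug",0,(362,118),.091)]: print(n,i,ray(w[i],uv,z,True).round(4))
for i,y in enumerate((-.1,0.2)):
    move_pose([0.5,y,0.27],down(-np.pi/2)); dwell(.3)
    s=snapshot("wrist"); pickle.dump(s,open(f"w{i+2}.pkl","wb")); cv2.imwrite(f"pics/w{i+2}.png",s["img"][...,::-1])
print(get_state()["time_s"],get_state()["q"].round(2))
E
```

```text
LLW 0 [0.4566 0.1974 0.018 ]
LLW 0 [0.4575 0.1983 0.05  ]
LSW 0 [0.4307 0.0364 0.018 ]
LSW 1 [0.4334 0.0281 0.018 ]
LSWk 1 [0.4306 0.0288 0.05  ]
LLB 1 [ 0.4521 -0.111   0.018 ]
LLBk 1 [ 0.4521 -0.111   0.05  ]
LSB 1 [ 0.4496 -0.2628  0.018 ]
LSBk 1 [ 0.4484 -0.2646  0.05  ]
LLW 1 [0.4581 0.1922 0.018 ]
mug 0 [0.4535 0.3144 0.091 ]
8.7083 [ 0.34  0.03  2.   -0.    1.11  1.91]
```

View pics/w2.png

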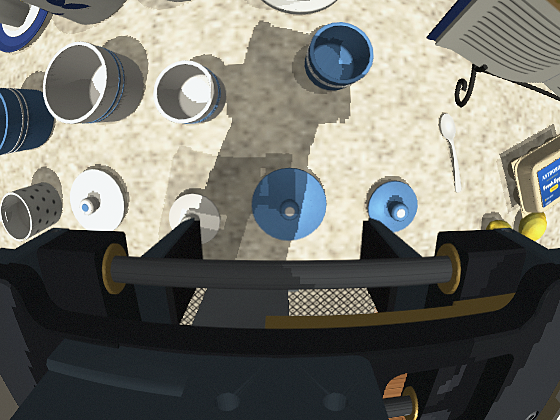

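View pics/w3.png

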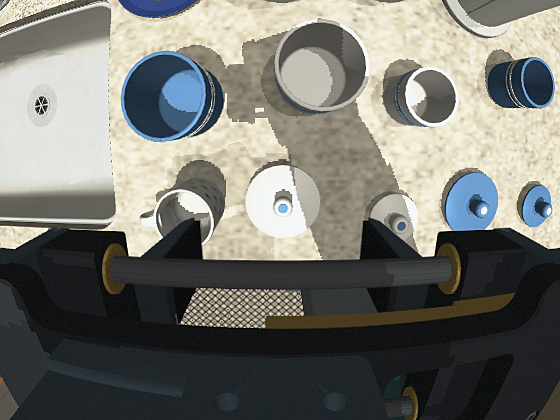

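The rim centres are, in w2: small blue (339.5,55.5), small white (188,92), large white (87,83). In w3: large blue (164.5,95.5), large white (321,65.5), small white (427,96.5). I'll fit these and check them against the top view.

```bash
python3 - <<'E'
from h import *
import pickle
w={i:pickle.load(open(f"w{i}.pkl","rb")) for i in (2,3)}
for n,i,b,z,r in [("JSB",2,(307,372,22,88),.095,.038),("JSW",2,(156,219,61,123),.095,.038),("JLW",2,(44,129,44,123),.12,.052),("JLB",3,(121,208,51,140),.12,.052),("JLW",3,(274,368,20,111),.12,.052),("JSW",3,(399,455,68,125),.095,.038),
 ("LLW",3,(246,319,163,236),.017,.054),("LLB",2,(253,326,168,240),.017,.054)]:
    cx,cy=(b[0]+b[1])/2,(b[2]+b[3])/2
    L,Rr,T,B=[ray(w[i],p,z,True) for p in ((b[0],cy),(b[1],cy),(cx,b[2]),(cx,b[3]))]
    print(n,i,ray(w[i],(cx,cy),z,True).round(4),"xy mid",((T+B)/2)[0].round(4),((L+Rr)/2)[1].round(4),"diam",abs(T-B)[0].round(4),abs(L-Rr)[1].round(4),"exp",2*r)
E
```

```text
JSB 2 [ 0.649  -0.1672  0.095 ] xy mid 0.6498 -0.1678 diam 0.08 0.076 exp 0.076
JSW 2 [0.6074 0.0078 0.095 ] xy mid 0.6078 0.0088 diam 0.0738 0.0772 exp 0.076
JLW 2 [0.6282 0.1313 0.12  ] xy mid 0.6291 0.137 diam 0.098 0.1309 exp 0.104
JLB 3 [0.6032 0.3266 0.12  ] xy mid 0.6039 0.3291 diam 0.1005 0.1046 exp 0.104
JLW 3 [0.6312 0.1565 0.12  ] xy mid 0.6325 0.1556 diam 0.1013 0.101 exp 0.104
JSW 3 [0.6074 0.0227 0.095 ] xy mid 0.6077 0.0211 diam 0.0705 0.0776 exp 0.076
LLW 3 [0.4603 0.1969 0.017 ] xy mid 0.4588 0.1968 diam 0.1075 0.1044 exp 0.108
LLB 2 [ 0.4535 -0.1126  0.017 ] xy mid 0.4519 -0.1127 diam 0.1068 0.1048 exp 0.108
```

```bash
python3 - <<'E'
from h import *
import pickle
w={i:pickle.load(open(f"w{i}.pkl","rb")) for i in (2,3)}
t=snapshot("top")
C=[((.605,.324),.12,.052),((.631,.146),.12,.052),((.608,.012),.095,.038),((.651,-.167),.095,.038),((.457,.1965),.017,.054),((.431,.029),.017,.04),((.4515,-.1125),.017,.054),((.4485,-.267),.017,.04)]
a=np.linspace(0,2*np.pi,90)
def draw(s,f):
    im=cv2.resize(s["img"],None,fx=3,fy=3,interpolation=cv2.INTER_CUBIC)
    for c,z,r in C:
        p=np.array([proj(s,np.array([c[0]+r*np.cos(k),c[1]+r*np.sin(k),z]),f) for k in a])
        cv2.polylines(im,[np.int32(np.round(p*3+1))],True,(255,0,0),1)
    return im
A=draw(w[3],True)[0:780,330:1680];B=draw(w[2],True)[0:780,330:1300] 
T=draw(t,False)[400:820,250:1250]
cv2.imwrite("pics/o3.png",cv2.resize(A,(800,462))[...,::-1]);cv2.imwrite("pics/o2.png",cv2.resize(B,(746,600))[...,::-1]);cv2.imwrite("pics/oT.png",cv2.resize(T,(800,336))[...,::-1])
print(get_state()["tool_pos"],get_state()["tool_rot"],down(-np.pi/2))
E
```

```text
[0.50014306 0.19963273 0.2700314 ] [ 9.99999951e-01 -3.09630315e-04  3.82981533e-05 -6.98140306e-06] [1.000000e+00 3.061617e-17 0.000000e+00 0.000000e+00]
```

View pics/o3.png

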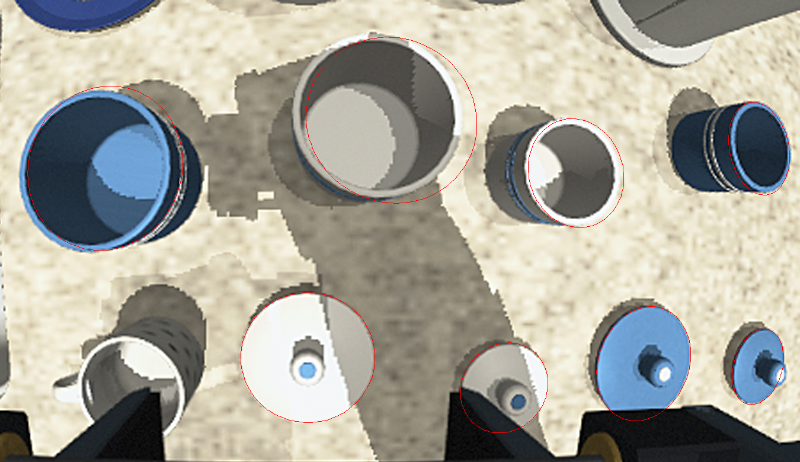

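View pics/oT.png

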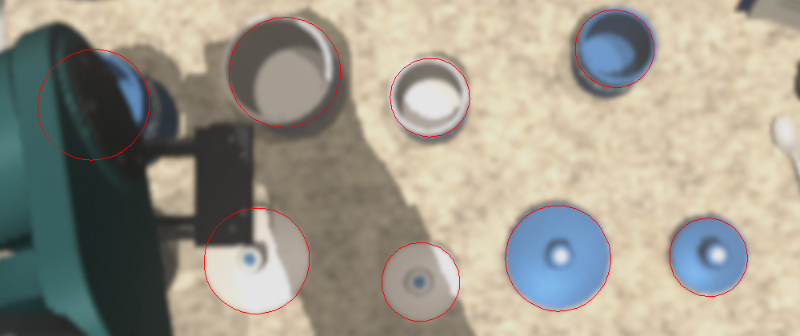

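The overlay fits the lids and small jars, but the large jars are a few mm out. One close look over each jar should settle that.

```bash
python3 - <<'E'
from h import *
import pickle
J={"JLB":((.605,.326),.12,.052),"JLW":((.631,.150),.12,.052),"JSW":((.608,.012),.095,.038),"JSB":((.651,-.167),.095,.038)}
a=np.linspace(0,2*np.pi,90);tiles=[]
for n,(c,z,r) in J.items():
    move_pose([c[0]-.08,c[1],0.27],down(-np.pi/2)); dwell(.3)
    s=snapshot("wrist"); pickle.dump(s,open(f"c{n}.pkl","wb"))
    p=np.array([proj(s,np.array([c[0]+r*np.cos(k),c[1]+r*np.sin(k),z]),True) for k in a])
    m=np.int32(p.mean(0)); x0,y0=m[0]-65,max(m[1]-50,0); print(n,"tile origin",x0,y0,p.mean(0).round(1))
    im=cv2.resize(s["img"][y0:y0+100,x0:x0+130],None,fx=3,fy=3,interpolation=cv2.INTER_CUBIC)
    cv2.polylines(im,[np.int32(np.round((p-[x0,y0])*3+1))],True,(255,0,0),1); tiles.append(im)
cv2.imwrite("pics/close.png",np.vstack([np.hstack(tiles[:2]),np.hstack(tiles[2:])])[...,::-1])
print(get_state()["time_s"])
E
```

```text
JLB tile origin 214 62 [279.9 112.1]
JLW tile origin 216 61 [281.5 111.9]
JSW tile origin 216 62 [281.4 112.7]
JSB tile origin 216 62 [281.5 112.7]
12.8583
```

View pics/close.png

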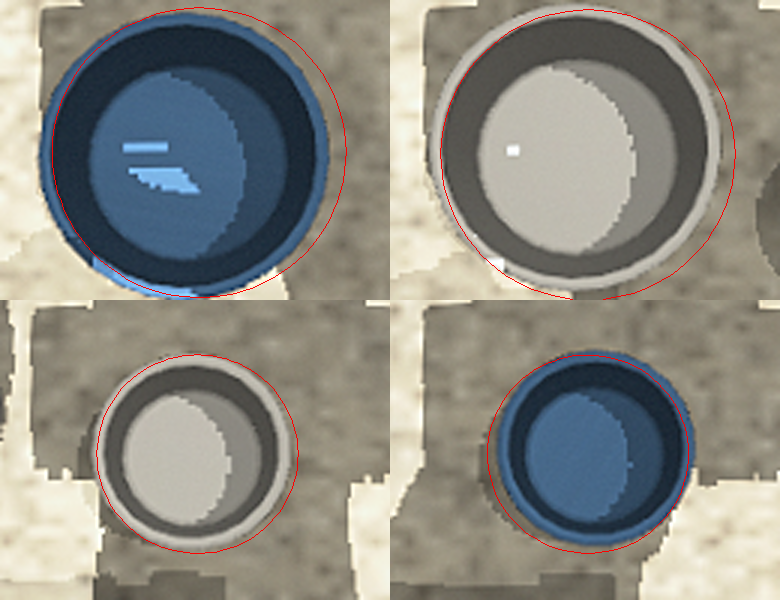

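The close view gives these jar centres: JLB (.604,.330), JLW (.633,.153), JSW (.6085,.013), JSB (.6535,-.169). I'll start with the small blue lid.

```bash
cat > pp.py <<'E'
from h import *
L=dict(LSB=(.4485,-.267),LLB=(.452,-.112),LSW=(.431,.029),LLW=(.457,.1965))
J=dict(SB=(.6535,-.169),LB=(.604,.330),SW=(.6085,.013),LW=(.633,.1535))
Q=down(np.pi/2); DZ=.026
def F(): return get_state()["contact_force"]
def pick(k):
    x,y=L["L"+k]
    move_pose([x,y,.24],Q); move_straight([x,y,.09],v=.25); move_straight([x,y,DZ],v=.1); clamp()
    g=get_state(); print(k,"opening",round(g["opening"],4),"grip",round(g["grip_force"],1),"t",g["time_s"])
    assert g["opening"]>.02
    move_straight([x,y,.24],v=.2)
def place(k):
    x,y=J[k]; seat=(.081 if k[0]=="S" else .106)+DZ
    move_pose([x,y,.25],Q); move_straight([x,y,seat+.022],v=.15); dwell(.2); f0=F(); ok=True
    for d in (.016,.012,.008,.005,.003,.0015,.0005):
        move_straight([x,y,seat+d],v=.04); f=F()-f0; print(d,f.round(1),end=" | ")
        if np.linalg.norm(f)>8 and d>.0031: ok=False; break
        if f[2]>4 and d<.0031: break
    print("ok" if ok else "STOP",get_state()["time_s"]); return ok
def release():
    p=get_state()["tool_pos"]; ungrasp(); move_straight([p[0],p[1],.25],v=.2); print("t",get_state()["time_s"])
E
python3 - <<'E'
from pp import *
pick("SB")
if place("SB"): release()
E
```

```text
SB opening 0.0009 grip 0.0 t 18.625Traceback (most recent call last):
  File "<stdin>", line 2, in <module>
  File "pp.py", line 10, in pick
    assert g["opening"]>.02
           ^^^^^^^^^^^^^^^^
AssertionError
```

```bash
python3 - <<'E'
from pp import *
print(get_state()["tool_pos"],F())
a=snapshot("wrist")["img"];b=snapshot("side")["img"]
cv2.imwrite("pics/miss.png",np.vstack([a[120:420,:],cv2.resize(b[200:320,180:404],(560,300))])[...,::-1])
E
```

```text
[ 0.44848149 -0.26700244  0.02598816] [-0.68538183  0.06036187  0.84774302]
```

View pics/miss.png

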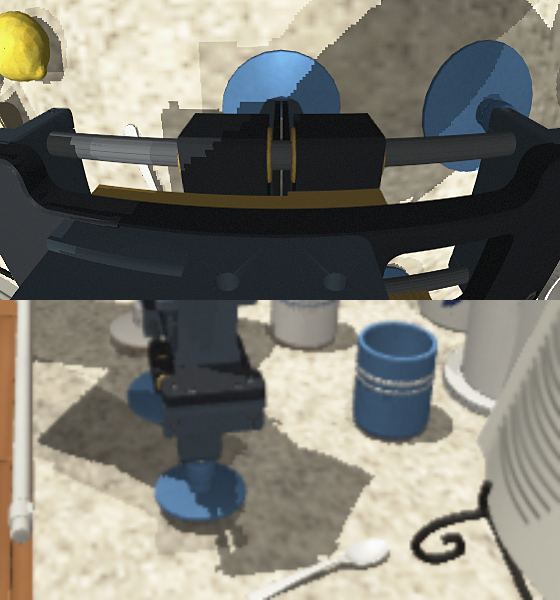

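```bash
python3 - <<'E'
from pp import *
s=snapshot("wrist")
print("cam",(-s["world_to_cam"][:3,:3].T@s["world_to_cam"][:3,3]).round(3))
print("edge top",ray(s,(281,170),.018,True),"L",ray(s,(222,226),.018,True),"R",ray(s,(340,226),.018,True))
print("tcp px",proj(s,get_state()["tool_pos"],True), "knob head px if at tcp", proj(s,np.array([.4485,-.267,.051]),True))
t=snapshot("top")
hsv=cv2.cvtColor(t["img"],cv2.COLOR_RGB2HSV);m=((hsv[...,0]>95)&(hsv[...,0]<125)&(hsv[...,1]>90)).astype(np.uint8);m[:210]=0
n,l,st,c=cv2.connectedComponentsWithStats(m)
print(st[1:][st[1:,4]>60],[c[i] for i in range(1,n) if st[i,4]>60])
# ring search: row of lid top edge along col
E
```

```text
cam [ 0.379 -0.267  0.223]
edge top [ 0.40957553 -0.26734535  0.018     ] L [ 0.447096   -0.30690757  0.018     ] R [ 0.44712534 -0.22781376  0.018     ]
tcp px [281.51731225 232.2659955 ] knob head px if at tcp [281.63144375 246.75031929]
[[ 484  210   48   19  348]
 [ 296  220   39   40 1138]
 [ 369  233    9   17  107]] [array([504.72413793, 216.29310345]), array([314.30228471, 239.33743409]), array([372.87850467, 240.59813084])]
```

```bash
python3 - <<'E'
from pp import *
b=snapshot("side");a=snapshot("wrist")["img"]
i=b["img"][220:300,220:300]; w=a[190:290,220:345]
g=lambda im:np.clip(im.astype(float)*1.8,0,255).astype(np.uint8)
cv2.imwrite("pics/z.png",np.hstack([g(cv2.resize(i,(400,400),interpolation=3)),g(cv2.resize(w,(400,400),interpolation=3))])[...,::-1])
print([proj(b,np.array([.4485,-.267,z])).round(0) for z in (0,.018,.026,.051)])
E
```

```text
[array([259., 282.]), array([259., 275.]), array([259., 272.]), array([259., 263.])]
```

View pics/z.png

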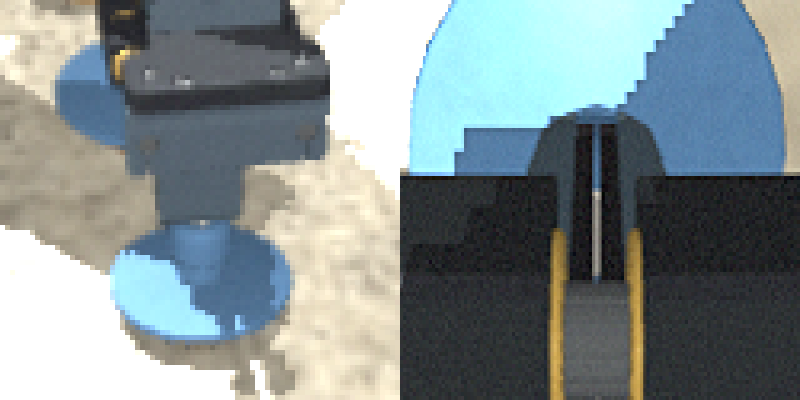

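The zoomed view shows the fingers closed just above the knob, so the tips sit about 23 mm higher than the reported TCP. I'll reopen, go lower under force guard and use the clamp opening as the check.

```bash
python3 - <<'E'
from pp import *
x,y=L["LSB"]; f0=F()
ungrasp(); 
for z in (.02,.015,.010):
    move_straight([x,y,z],v=.05); f=F()-f0; print(z,f.round(2))
    if np.linalg.norm(f)>4: break
clamp(); g=get_state(); print(g["opening"],g["grip_force"],g["tool_pos"],g["time_s"])
b=snapshot("side")["img"][220:300,220:300]
cv2.imwrite("pics/z2.png",np.clip(cv2.resize(b,(400,400),interpolation=3)*1.6,0,255).astype(np.uint8)[...,::-1])
E
```

```text
0.02 [-0.41 -0.13  1.09]
0.015 [-0.79 -0.97  1.52]
0.01 [-0.04 -0.12  0.79]
0.025450510490902228 29.999990068754414 [ 0.44850356 -0.2669835   0.01000035] 22.1
```

View pics/z2.png

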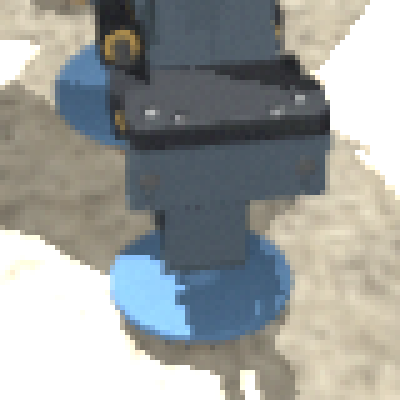

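The small blue lid is gripped: opening 25 mm, fingers over the knob head. I'll use DZ = 0.010 from here and place it.

```bash
sed -i 's/DZ=.026/DZ=.010/' pp.py; python3 - <<'E'
from pp import *
x,y=L["LSB"]; move_straight([x,y,.05],v=.1); print(get_state()["opening"],F()); move_straight([x,y,.23],v=.2)
print(place("SB"),get_state()["opening"])
E
```

```text
0.025434554557789868 [ 0.3520267   0.32866942 -1.48403463]
0.016 [-0.3  1.4  0.4] | 0.012 [0.9 0.2 0.2] | 0.008 [ 0.2 -0.4 -0.1] | 0.005 [0.1 0.5 0.1] | 0.003 [-0.3  0.1  0.5] | 0.0015 [-0.5  0.3  0.1] | 0.0005 [ 1.4 -0.5  0.8] | ok 27.725
True 0.02560795725902623
```

```bash
sed -i 's/,.0005):/,.0005,-.0005,-.0015,-.0025):/' pp.py; python3 - <<'E'
from pp import *
x,y=J["SB"]; f0=F()
for d in (-.0005,-.0015,-.0025):
    move_straight([x,y,.091+d],v=.02); f=F()-f0; print(d,f.round(1))
    if f[2]>4: break
release()
s=snapshot("top")["img"];w=snapshot("wrist")["img"]
cv2.imwrite("pics/p1.png",cv2.resize(np.hstack([w[0:260],s[100:360]]),(800,186))[...,::-1])
pick("LB")
E
```

```text
-0.0005 [-2.9  0.9  4.6]
t 30.0083
LB opening 0.0252 grip 30.0 t 33.675
```

View pics/p1.png

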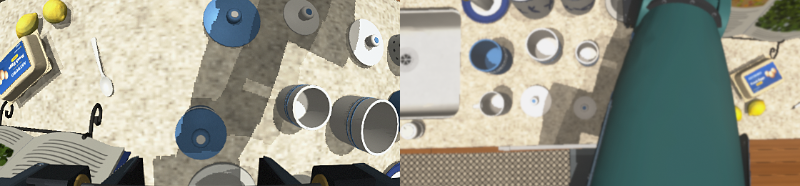

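The small blue lid is seated, with contact right at the closed height, and the large blue lid is gripped. On to the others.

```bash
python3 - <<'E'
from pp import *
if place("LB"):
    release(); pick("SW")
    if place("SW"):
        release(); pick("LW")
        if place("LW"): release()
print(get_state()["time_s"])
E
```

```text
0.016 [ 1.6 -0.9 -0.9] | 0.012 [ 0.  -1.6 -0.4] | 0.008 [-0.7 -0.  -0.6] | 0.005 [ 0.5 -0.6 -1.2] | 0.003 [-0.4 -0.4 -0. ] | 0.0015 [-0.8  0.8 -0.5] | 0.0005 [-2.   1.3  0.5] | -0.0005 [-2.4  1.2  5.5] | ok 39.8333
t 41.7417
SW opening 0.0252 grip 30.0 t 45.7667
0.016 [-0.1 -0.2 -0.3] | 0.012 [-0.9 -0.6  0.1] | 0.008 [-0.5  0.2  0.2] | 0.005 [-0.7 -0.5  0.6] | 0.003 [-0.5  0.2  0.3] | 0.0015 [ 0.5  0.9 -0.3] | 0.0005 [-0.4  0.7 -0.8] | -0.0005 [-0.   0.5  5.4] | ok 51.125
t 53.1583
LW opening 0.0257 grip 30.0 t 56.8167
0.016 [-0.7 -0.5  0.8] | 0.012 [-0.4 -1.3 -0.1] | 0.008 [-0.3 -0.7  0.1] | 0.005 [-0.2 -0.7  0.9] | 0.003 [ 0.   0.2 -0.2] | 0.0015 [ 0.3  0.4 -0.4] | 0.0005 [0.5 2.1 1.3] | -0.0005 [-0.7  1.4  6.6] | ok 62.025
t 63.9333
63.9333
```

Every lid met its rim at the closed height. One last look before handing in.

```bash
python3 - <<'E'
from pp import *
move_pose([.45,-.2,.35],Q); dwell(.2)
s=snapshot("side")["img"][110:330,180:460]
cv2.imwrite("pics/fin.png",cv2.resize(s,(760,597),interpolation=3)[...,::-1]); print(get_state()["time_s"])
E
```

```text
65.7
```

View pics/fin.png

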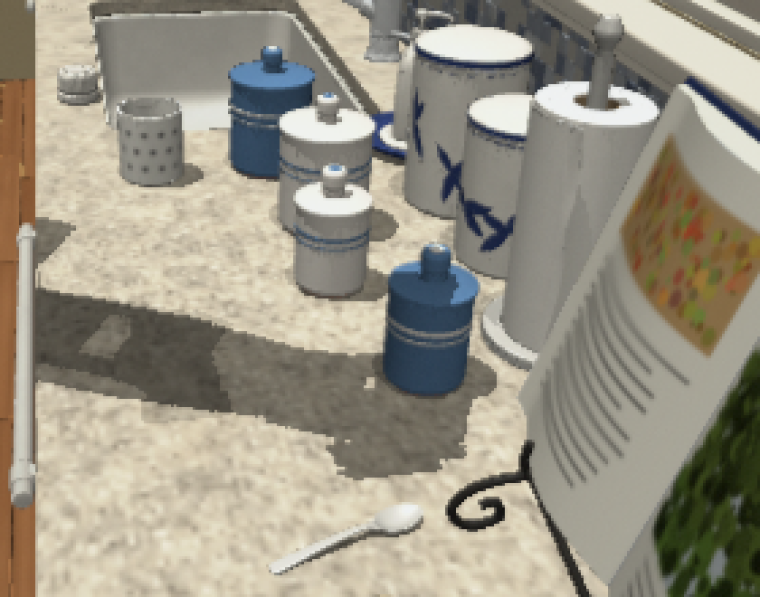

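All four lids lie flat on their own jars, and the mug (150,140) and spoon (350,540) are undisturbed.

```bash
python3 -c "
from plant import *
print(finish_job())"
```

```text
the job is handed in; nothing more can be done
None
```

All four jars are closed with their matching lids, seated flat on the rims in the last picture, and I handed the job in at about 66 s; the hand-in call returned no verdict.

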